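# Slide the bronze spacer along the fixture rail into its blue corner

### The arm

A 7-joint arm with a two-finger parallel gripper is mounted at the origin on the work surface. World frame = base frame: x ahead of the robot, y to its left, z up, the work surface at z = 0. Lengths are in m, angles in rad, forces in N, time in s.
With the tool pointing down it reaches from about 0.4 to 0.85 m from the base axis. Payload 10.4 kg.
Tool frame: the origin (TCP) lies at the very end of the fingers, on their centre line; the grasp point (between the pads) lies 19 mm behind it; z points along the fingers, y is the line along which they close (so a half turn about z gives the same grasp; the last joint's range is limited). The gripper opens to 85 mm and grips with 20 to 120 N. Pads are 22 mm wide; open, the fingers measure 114 mm over their backs; the gripper's body (76 mm by 85 mm) begins 54 mm behind the grasp point. The pads swing forward as they close: fully open they stand 13 mm farther back than shut.
Start: joints at [-1.217, 0.332, -0.065, 1.46, 0.022, 1.35, -0.088], TCP at [0.23, 0.581, 0.231] pointing down, gripper open.
Joint ranges: [-2.6, 2.6], [-0.5, 2.12], [-1.47, 1.34], [0.16, 2.42], [-1.27, 4.41], [0.06, 2.06], [-2.6, 2.6]. Speed limits (rad/s): [2.22, 2.22, 2.79, 2.79, 3.14, 3.14, 3.14].

### API

Orientations are given as a unit quaternion [x, y, z, w].
In Python, from workcell import * gives the robot as it stands.
- The arm moves only by the tool step_arm, never from a script. Its argument "commands" is one flat list of numbers, 7 for each row, row after row: the finger opening in mm, from 0 to 85.4, then the shift along the world's x, y, z as a fraction of full scale, then the turn, a rotation vector about the world's x, y, z as a fraction of full scale. A call has exactly 10 rows; each row is the pose to reach, as a shift and turn from the pose commanded when the call began, turning the shorter way round; what a row does not reach only later rows make up. Full scale, the value 1, is 0.6 m for a shift and pi rad for a turn. A row lasts 1/8 s, in which the tool goes at most 62.5 mm and 10.7 degrees, less where a joint would pass 70% of its speed; a pose out of reach is approached as far as the arm can. A call with a number of a shift or a turn outside -1 to 1 is refused whole. A call with a gripper value outside its range is refused whole. The fingers move at their own pace and stop on an object; "squeeze" is the grip in N (left out, the last holds). Time passes only in rows, so rows that repeat a pose let the fingers close, or fill a call up. It gives the time, the measured TCP pose, the force, the opening and the grip force at its end, in the units of the state.
- get_obs(): the state, without advancing time (a new reading comes with each control period).
- camera(name): name is "side" or "top"; returns the picture (384x512x3 uint8, red, green, blue); there is no depth.
- camera_params(name): a dict with "mtx" (3x3 intrinsics, pixels), "dist" ([k1, k2, p1, p2, k3] as OpenCV has them; the pictures are not rectified), "extrinsics" (4x4, takes a point from world to camera coordinates). Camera axes: x right, y down, z forward; pixel columns grow to the right and rows downward; lengths in m; the calibration is good to about 2 mm. A picture is of the moment at which its call begins. camera_params takes no time and is no camera call.
- hand_in(): hands the job in; it is judged then, once.
The state is a dict: "clock": time; "joint_pos": joint angles; "joint_velocities": joint speeds; "tau": joint torques, N m; "position": TCP position; "ee_rot": TCP orientation; "ft_force": force on the tool from outside, world axes, zero at the start; "torque": the same for the moment, N m; "grip_width": opening from 0.0 (shut) to 1.0 (fully open); "grasp_force": force on a finger pad.
Only numpy, scipy, OpenCV 4.12 (cv2) and the standard library are available. Lean on these libraries where they do the work, as an engineer would, in place of code of your own. Each camera call takes 0.05 s, during which the arm holds its last target. There are 200 camera calls.

### The job

On the fixture plate, push the copper-coloured bronze spacer disc straight across the plate until it touches the dark rail, then, keeping it against the rail, slide it along the rail until it sits fully home in the corner at the blue stop, touching both rail and stop. Push it with the fingers, without lifting or tipping it off the plate. Leave everything else where it is, and finish with the hand clear.

Things in the scene. Friction and masses are not known exactly. Their poses are not given: they have to be found in the camera images.
- bronze_spacer: Loose copper-coloured bronze spacer disc lying flat on the fixture plate: 44 mm diameter, 14 mm high, solid, a dark dot marking its centre, about 180 g (varies). Origin: centre of its underside. Its faces and rim are oiled: it slides easily on plate, rail and fingertips (friction coefficient about 0.3), and may roll as it goes along the rail.
- fixture: Fixed fixture. Aluminium plate, top at z = 12 mm, x -120 to +80, y -170 to +170 mm in its frame. Dark steel rail along y over its whole far edge: face at x = +55 mm looking to -x, 25 mm thick, 18 mm high above the plate. Origin: on the bench, midway along the plate; x points square to the rail, y along it. The bronze spacer touching the rail has its centre at x = +33 mm.
- blue_stop: Fixed blue T-shaped stop, 14 mm high, at either end of the rail. Bar 62 (x) x 14 (y) mm abutting the rail; at its other end a crosspiece 10 x 44 mm whose lips jut 15 mm each way: pocket mouth 52 mm wide, facing mid-plate. Origin: underside centre, at x +24, y +147 or -147 mm in the fixture frame, same axes. Bar face at |y| = 140; a spacer fully home is centred 29 mm from this origin in y.
- yellow_stop: Fixed yellow end stop, the same shape as the blue one, at the other end of the rail: the wrong corner.
- steel_spacer: Loose bystander: grey steel ring, 40 mm across, 14 mm high, standing near one front corner (robot side) of the fixture plate. Origin: centre of its underside. Leave it alone.
- dowel: Loose bystander: upright steel dowel 20 mm in diameter, 45 mm high, near the other front corner of the fixture plate. Origin: centre of its underside. Leave it alone.
- flange: Loose bystander: square steel plate with holes, 120 x 120 x 22 mm, flat on the bench to the right (-y). Origin: centre of its underside.
- deburrer: Loose bystander: blue pen-shaped deburring tool, about 165 mm long and 22 mm thick, lying on the bench to the left (+y). Origin: under the middle of its length.
- wrench: Loose bystander: wrench about 160 mm long lying on the bench to the right (-y). Origin: near its middle.
- oil: Loose bystander: yellow oil bottle, 54 mm across, 130 mm high, far right. Origin: centre of its underside.
- screw_tray: Loose bystander: red open tray 110 x 160 x 40 mm, on the left (+y). Origin: centre of its underside.
Things that resemble listed ones, but are neither listed nor needed, are in the scene too. What is shaped like the bronze_spacer but purple or turquoise is not meant.

How it is judged:
On the way, in this order (a step that is already met when the one before it is completed fails the run):
1. the spacer lies against the rail (gap under 3 mm), still at least 45 mm short of home at the blue stop (x of bronze_spacer in the frame of fixture above 0.03 m and not (y of bronze_spacer in the frame of blue_stop between -0.074 and 0.074 m) and y of bronze_spacer in the frame of fixture between -0.147 and 0.147 m), for 0.05 s.
2. the spacer is home in the blue corner: within 3 mm of the rail and of the blue stop (x of bronze_spacer in the frame of fixture above 0.03 m and y of bronze_spacer in the frame of blue_stop between -0.032 and 0.032 m and y of bronze_spacer in the frame of fixture between -0.147 and 0.147 m), for 0.2 s.
At the end, for the whole second after the job is handed in: The bronze spacer lies flat and at rest on the fixture plate in the blue corner, within 3 mm of touching the rail and within 3 mm of touching the blue stop (all of step 2 and height (world z) of bronze_spacer below 0.016 m and angle between bronze_spacer's own z axis and vertical below 0.1 rad and linear speed of bronze_spacer below 0.01 m/s).
It fails at once if the spacer is lifted more than 8 mm off the plate, or tipped more than 0.35 rad (height (world z) of bronze_spacer above 0.02 m or angle between bronze_spacer's own z axis and vertical above 0.35 rad).
It fails at once if on the last 45 mm of its way to the blue stop the spacer is more than 10 mm off the rail (y of bronze_spacer in the frame of blue_stop between -0.074 and 0.074 m and not (x of bronze_spacer in the frame of fixture above 0.023 m)).
It fails at once if the spacer is pushed off the plate (height (world z) of bronze_spacer below 0.006 m).
It fails at once if another loose thing is moved more than 15 mm (distance of any of steel_spacer, dowel, flange, deburrer, wrench, oil, screw_tray from where it was at the start of the episode above 0.015 m).
It also fails if it takes over 45 s, if anything falls off the work surface, if the arm or the gripper's body presses on something with over 40 N, if the wrist force passes 120 N, or if a joint passes its speed limit or range.

## Working session

There is one attempt and no reset: what is moved stays moved. The work goes in short steps, Python scripts to look and compute and a tool call to move; the robot and the scene stay as the last step left them, time stands still between calls to the robot, and variables do not carry over. Pictures are saved under pics/ and viewed, at most 10 in all, crops included, and the job is handed in when it is done.

Besides the shell and the picture viewer there is one more tool, called after "Emit:" as name(argument=value, ...), one argument or row to a line, values as JSON. step_arm: Moves the arm, as the interface text tells. Its arguments: {"type":"object","properties":{"commands":{"type":"array","items":{"type":"number"}},"squeeze":{"type":"number"}},"required":["commands"]}

```bash
mkdir -p pics
python3 - <<'E'
from workcell import *
import cv2
for n in("top","side"):
    im=camera(n); cv2.imwrite(f"pics/{n}0.png",im[:,:,::-1]); p=camera_params(n); print(p)
print(get_obs())
E
```

```text
{'mtx': array([[434.75042449,   0.        , 254.64422252],
       [  0.        , 434.75042449, 195.44017216],
       [  0.        ,   0.        ,   1.        ]]), 'dist': array([-0.05517562,  0.        ,  0.        ,  0.        ,  0.        ]), 'extrinsics': array([[-0.01439316, -0.99989377,  0.00229923, -0.01957333],
       [-0.9956119 ,  0.0141188 , -0.09250731,  0.51936282],
       [ 0.09246502, -0.00362062, -0.99570935,  1.61202382],
       [ 0.        ,  0.        ,  0.        ,  1.        ]])}
{'mtx': array([[412.96423994,   0.        , 264.27331886],
       [  0.        , 412.96423994, 190.15849292],
       [  0.        ,   0.        ,   1.        ]]), 'dist': array([-0.05738438,  0.        ,  0.        ,  0.        ,  0.        ]), 'extrinsics': array([[-0.97485407, -0.22217121, -0.01730591,  0.51747459],
       [-0.14014107,  0.67159012, -0.72754876,  0.1235033 ],
       [ 0.17326286, -0.7068286 , -0.68583767,  1.21294593],
       [ 0.        ,  0.        ,  0.        ,  1.        ]])}
{'clock': 0.1, 'joint_pos': array([-1.21662989,  0.33282235, -0.06468942,  1.46081903,  0.02160143,
        1.3498954 , -0.0884903 ]), 'joint_velocities': array([-0.00045159, -0.00207258,  0.00080435, -0.00378335,  0.0012895 ,
        0.00131371, -0.00026062]), 'tau': array([ 3.40950910e-04, -6.26747203e+01,  4.85239585e-02, -3.92428851e+01,
        1.61839044e-02,  7.06361403e-03,  2.29517440e-05]), 'position': array([0.22983852, 0.58086333, 0.23060521]), 'ee_rot': array([ 1.87261878e-01,  9.82309828e-01, -6.18205778e-04, -8.76343254e-05]), 'ft_force': array([0.78363682, 0.49946394, 0.19129614]), 'torque': array([-0.03200216,  0.03400523,  0.02359277]), 'grasp_force': 0.0, 'grip_width': 0.9978208838224724}
```

View pics/top0.png

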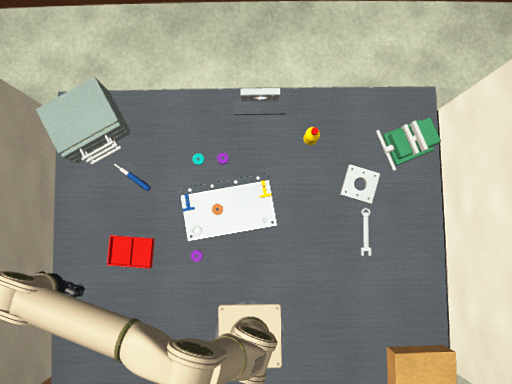

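View pics/side0.png

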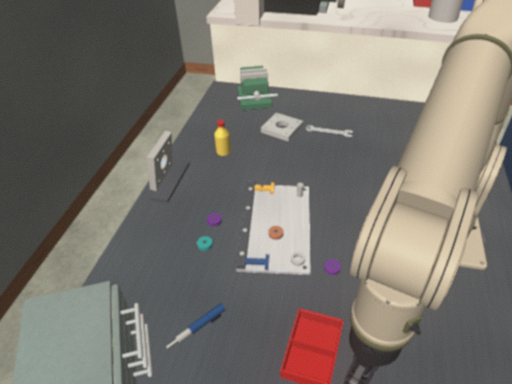

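Top view: the copper disc is at (217,209) on the plate. The blue stop is at (186,202) and the yellow one at (265,188). The ring is at (197,231) and the dowel at (265,219). The lookalikes are purple at (222,158) and (196,256), and turquoise at (198,158). Only the disc at (217,209) is copper-coloured and on the plate. I'll measure it and confirm with a crop.

```bash
cat > h.py <<'E'
from workcell import *
import numpy as np, cv2
def ray(n,uv,z):
    p=camera_params(n);E=p["extrinsics"];R,t=E[:3,:3],E[:3,3]
    q=cv2.undistortPoints(np.float64(uv).reshape(-1,1,2),p["mtx"],p["dist"])[:,0]
    d=np.c_[q,np.ones(len(q))]@R; c=-R.T@t
    return (c+d*((z-c[2])/d[:,2])[:,None])[:,:2]
def proj(n,X):
    p=camera_params(n);E=p["extrinsics"]
    return cv2.projectPoints(np.float64(X).reshape(-1,3),cv2.Rodrigues(E[:3,:3])[0],E[:3,3],p["mtx"],p["dist"])[0][:,0]
def mask(im,lo,hi,near,r):
    hsv=cv2.cvtColor(im,cv2.COLOR_RGB2HSV); m=cv2.inRange(hsv,np.array(lo),np.array(hi))
    k=np.zeros_like(m); cv2.circle(k,near,r,255,-1); return m&k
def cen(m): return np.argwhere(m>0)[:,::-1].mean(0)
E
python3 - <<'E'
from h import *
T=camera("top");S=camera("side")
for n,im,b,bl,ye in(("top",T,(217,209),(186,202),(265,188)),("side",S,(276,232),(257,263),(265,188))):
    for nm,lo,hi,c,z,r in(("bronze",(3,90,60),(17,255,255),b,.026,14),("blue",(100,110,40),(125,255,255),bl,.026,18),("yellow",(18,110,80),(35,255,255),ye,.026,18)):
        m=mask(im,lo,hi,c,r); u=cen(m); print(n,nm,(m>0).sum(),u,ray(n,[u],z))
w=cv2.inRange(cv2.cvtColor(T,cv2.COLOR_RGB2HSV),np.array((0,0,170)),np.array((180,50,255)))
k=np.zeros_like(w);cv2.circle(k,(229,210),56,255,-1);w&=k
w=cv2.morphologyEx(w,cv2.MORPH_CLOSE,np.ones((5,5)))
c=max(cv2.findContours(w,0,2)[0],key=cv2.contourArea)
r=cv2.minAreaRect(ray("top",c.reshape(-1,2).astype(float),.012).astype(np.float32));print("rect",r,cv2.boxPoints(r))
cv2.imwrite("pics/crop0.png",cv2.resize(T[165:265,170:290,::-1],None,fx=6,fy=6,interpolation=cv2.INTER_CUBIC))
E
```

```text
top bronze 92 [216.9673913 208.9673913] [[0.46992799 0.11499011]]
top blue 66 [187.39393939 203.53030303] [[0.49191966 0.22603351]]
top yellow 79 [264.24050633 190.05063291] [[ 0.53871071 -0.06339078]]
side bronze 130 [275.40769231 232.17692308] [[0.46948995 0.12261125]]
side blue 83 [257.44578313 261.24096386] [[0.49594673 0.23416102]]
side yellow 124 [265.         187.35483871] [[ 0.5407967  -0.05631314]]
rect ((0.47699102759361267, 0.07530628889799118), (0.19620464742183685, 0.3428051471710205), 9.1905517578125) [[ 0.35277194  0.22883976]
 [ 0.40752423 -0.10956467]
 [ 0.6012101  -0.07822718]
 [ 0.5464578   0.26017725]]
```

View pics/crop0.png

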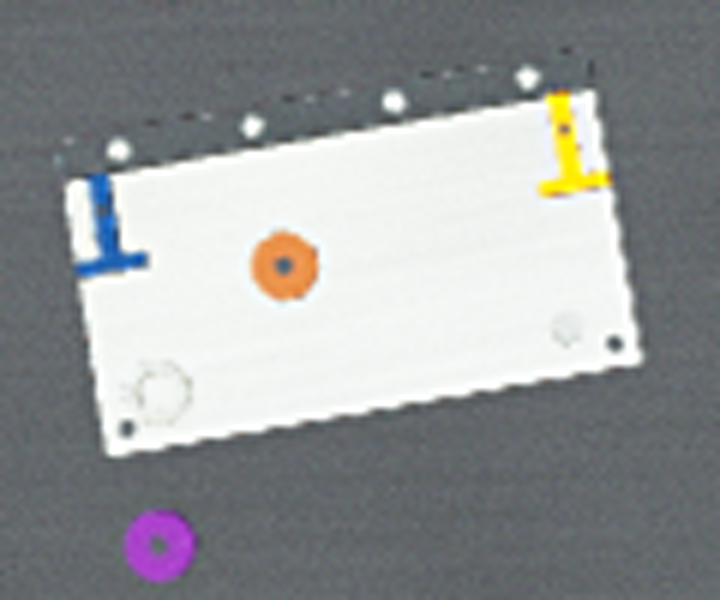

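The crop confirms it: the copper disc with its dark dot is at crop (285,266), with the blue T to its left and the rail along the far edge.

- **Fixture pose:** yaw is about 9.2° from both the stops and the plate rectangle, with the origin near (0.498, 0.0785). The stops measure 293 mm apart against 294 expected.
- **Disc:** in the fixture frame it is at about (-22, +40) mm.
- **Plan:** push it across with a narrow two-finger cradle, then push it along the rail with the closed fingers angled.

First I'll move over the plate.

Emit:
step_arm(
  commands=[20,0.322,-0.79,0,0,0,-0.54,20,0.322,-0.79,0,0,0,-0.54,20,0.322,-0.79,0,0,0,-0.54,20,0.322,-0.79,0,0,0,-0.54,20,0.322,-0.79,0,0,0,-0.54,20,0.322,-0.79,0,0,0,-0.54,20,0.322,-0.79,0,0,0,-0.54,20,0.322,-0.79,0,0,0,-0.54,20,0.322,-0.79,0,0,0,-0.54,20,0.322,-0.79,0,0,0,-0.54],
)

```text
clock: 1.45
position: [0.4233, 0.1064, 0.2313]
ee_rot: [0.861, 0.508, 0.0, -0.0]
ft_force: [0.3, 0.6, -0.3]
grip_width: 0.239
grasp_force: 0.0
```

Emit:
step_arm(
  commands=[20,0,0,-0.1,0,0,-0.288,20,0,0,-0.25,0,0,-0.288,20,0,0,-0.25,0,0,-0.288,20,0,0,-0.25,0,0,-0.288,20,0,0,-0.25,0,0,-0.288,20,0,0,-0.3,0,0,-0.288,20,0,0,-0.335,0,0,-0.288,20,0,0,-0.355,0,0,-0.288,20,0,0,-0.355,0,0,-0.288,20,0,0,-0.355,0,0,-0.288],
)

```text
clock: 2.7
position: [0.4236, 0.1076, 0.019]
ee_rot: [0.997, 0.082, 0.0, -0.0]
ft_force: [-0.2, -0.8, 0.5]
grip_width: 0.233
grasp_force: 0.0
```

```bash
cat >> h.py <<'E'
O=np.array([.4982,.0785]);a=np.radians(9.19);Rf=np.array([[np.cos(a),-np.sin(a)],[np.sin(a),np.cos(a)]])
def fx(p): return (np.asarray(p)[:2]-O)@Rf*1000
def report(name=None):
    T=camera("top"); o=get_obs(); m=mask(T,(3,90,60),(17,255,255),(217,205),45); q=cen(m) if m.any() else None
    print("bronze",(m>0).sum(),q, None if q is None else fx(ray("top",[q],.026)[0]))
    e=o["ee_rot"];print("tcp fix",fx(o["position"]),"z",o["position"][2],"closing deg in fixture",2*np.degrees(np.arctan2(e[1],e[0]))-90-9.19,"F",o["ft_force"],"t",o["clock"],"q",o["joint_pos"].round(2))
    if name:
        S=camera("side"); a=cv2.resize(T[160:270,165:295],(650,550)); b=cv2.resize(S[165:295,200:350],(634,550))
        cv2.imwrite(f"pics/{name}.png",cv2.resize(np.hstack([a,b]),(800,343))[:,:,::-1])
E
python3 -c "
from h import *
report('p1')"
```

```text
bronze 1 [228. 226.] [-92.080454    10.53570923]
tcp fix [-68.92455213  40.60956461] z 0.019064171721488735 closing deg in fixture -89.768975801243 F [-0.06248433  0.35821725 -0.08364993] t 2.75 q [-0.72  0.18  0.39  2.17 -0.09  0.81 -1.67]
```

View pics/p1.png

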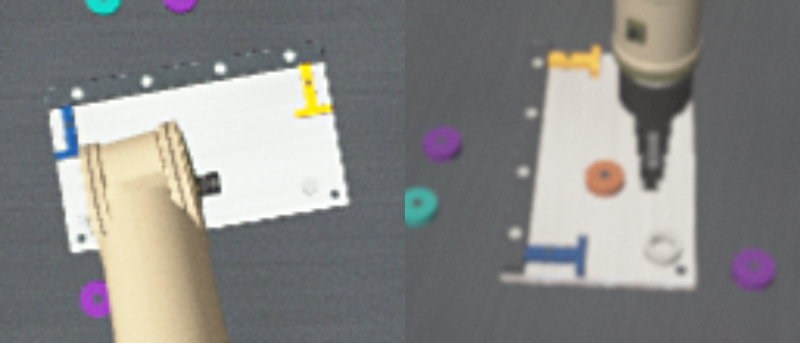

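The hand is behind the disc (side crop: disc at (605,178), fingertips at (650,185)) and the arm hides the disc from the top camera. I'll push across slowly and track it in the side view.

Emit:
step_arm(
  commands=[20,0.012,0.002,-0.007,0,0,0,20,0.024,0.004,-0.007,0,0,0,20,0.036,0.006,-0.007,0,0,0,20,0.048,0.008,-0.007,0,0,0,20,0.06,0.01,-0.007,0,0,0,20,0.072,0.012,-0.007,0,0,0,20,0.084,0.0135,-0.007,0,0,0,20,0.094,0.015,-0.007,0,0,0,20,0.102,0.0165,-0.007,0,0,0,20,0.106,0.017,-0.007,0,0,0],
)

```text
clock: 4.05
position: [0.487, 0.1174, 0.0141]
ee_rot: [0.997, 0.082, 0.0, 0.0]
ft_force: [-0.8, 0.3, 0.5]
grip_width: 0.234
grasp_force: 0.6
```

```bash
cat >> h.py <<'E'
def side():
    S=camera("side"); m=mask(S,(3,90,60),(17,255,255),(262,238),32); q=cen(m); print("side bronze",(m>0).sum(),q,fx(ray("side",[q],.026)[0]+[.0004,-.0076]))
E
python3 -c "
from h import *
side();report('p2')"
```

```text
side bronze 121 [259.71900826 231.47933884] [23.27363693 40.11212419]
bronze 0 None None
tcp fix [-4.81596514 40.15845284] z 0.014159347342884397 closing deg in fixture -89.82267034982675 F [-0.06577468  0.05645229 -0.68572391] t 4.15 q [-0.67  0.32  0.39  2.02 -0.16  0.83 -1.6 ]
```

View pics/p2.png

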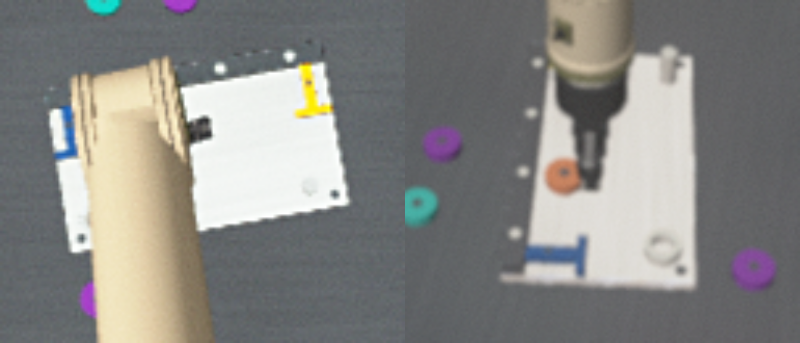

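The disc has moved across squarely (side crop (563,175)) and is a few mm short of the rail. I'll close in gently.

Emit:
step_arm(
  commands=[20,0.002,0.0003,0,0,0,0,20,0.004,0.0006,0,0,0,0,20,0.006,0.001,0,0,0,0,20,0.008,0.0013,0,0,0,0,20,0.009,0.0015,0,0,0,0,20,0.01,0.0016,0,0,0,0,20,0.011,0.0018,0,0,0,0,20,0.012,0.002,0,0,0,0,20,0.012,0.002,0,0,0,0,20,0.012,0.002,0,0,0,0],
)

```text
clock: 5.45
position: [0.494, 0.1186, 0.0142]
ee_rot: [0.997, 0.082, 0.0, 0.0]
ft_force: [-0.5, -0.6, -0.2]
grip_width: 0.234
grasp_force: 0.3
```

```bash
python3 -c "
from h import *
side();report()"
```

```text
side bronze 125 [257.12  231.352] [30.81780814 39.99477715]
bronze 0 None None
tcp fix [ 2.24681804 40.22944108] z 0.014148830693981096 closing deg in fixture -89.82100114775155 F [-0.67320538 -0.58901809 -0.00326573] t 5.55 q [-0.66  0.33  0.38  2.   -0.17  0.84 -1.59]
```

No contact force from the rail yet, so I'll keep creeping.

Emit:
step_arm(
  commands=[20,0.001,0.0002,0,0,0,0,20,0.002,0.0003,0,0,0,0,20,0.003,0.0005,0,0,0,0,20,0.004,0.0006,0,0,0,0,20,0.005,0.0008,0,0,0,0,20,0.005,0.0008,0,0,0,0,20,0.005,0.0008,0,0,0,0,20,0.005,0.0008,0,0,0,0,20,0.005,0.0008,0,0,0,0,20,0.005,0.0008,0,0,0,0],
)

```text
clock: 6.8
position: [0.497, 0.1191, 0.0141]
ee_rot: [0.997, 0.082, 0.0, 0.0]
ft_force: [-0.7, -0.7, 1.0]
grip_width: 0.237
grasp_force: 0.4
```

```bash
python3 -c "
from h import *
side();report()"
```

```text
side bronze 130 [255.70769231 231.32307692] [34.90810059 40.08456894]
bronze 1 [225. 215.] [-49.60900959  14.66553421]
tcp fix [ 5.27718387 40.2381768 ] z 0.014141609869761467 closing deg in fixture -89.81837910425233 F [-1.67724005  0.03266726  0.74472462] t 6.9 q [-0.66  0.34  0.38  1.99 -0.17  0.84 -1.59]
```

Emit:
step_arm(
  commands=[20,0.001,0.0002,0,0,0,0,20,0.002,0.0003,0,0,0,0,20,0.003,0.0005,0,0,0,0,20,0.004,0.0006,0,0,0,0,20,0.004,0.0006,0,0,0,0,20,0.004,0.0006,0,0,0,0,20,0.004,0.0006,0,0,0,0,20,0.004,0.0006,0,0,0,0,20,0.004,0.0006,0,0,0,0,20,0.004,0.0006,0,0,0,0],
)

```text
clock: 8.15
position: [0.4976, 0.1192, 0.0137]
ee_rot: [0.997, 0.082, -0.002, 0.0]
ft_force: [-9.2, -0.4, 5.4]
grip_width: 0.235
grasp_force: 5.2
```

```bash
python3 -c "
from h import *
side();report()"
```

```text
side bronze 131 [255.60305344 231.34351145] [35.20441895 40.17716087]
bronze 1 [225. 228.] [-97.48746682  22.83157441]
tcp fix [ 5.86552811 40.24090265] z 0.01363793680202997 closing deg in fixture -89.81039955285904 F [-8.38052205 -0.97704143  4.77576951] t 8.25 q [-0.66  0.34  0.38  1.99 -0.17  0.84 -1.59]
```

The disc has stalled against the rail at about 9 N. The rail reads about 2 mm farther out than my frame estimate. I'll back off, lift, close the fingers and turn 60° for the slide.

Emit:
step_arm(
  commands=[20,-0.02,-0.0032,0,0,0,0,20,-0.066,-0.0107,0,0,0,0,20,-0.066,-0.0107,0.1,0,0,0,10,-0.066,-0.0107,0.12,0,0,0.05,0,0.0335,-0.076,0.12,0,0,0.333,0,0.0335,-0.076,0.12,0,0,0.333,0,0.0335,-0.076,0.12,0,0,0.333,0,0.0335,-0.076,0.12,0,0,0.333,0,0.0335,-0.076,0.12,0,0,0.333,0,0.0335,-0.076,0.12,0,0,0.333],
)

```text
clock: 9.5
position: [0.5195, 0.0737, 0.0863]
ee_rot: [0.823, 0.568, 0.001, 0.0]
ft_force: [-0.5, 0.5, 0.2]
grip_width: -0.001
grasp_force: 0.0
```

```bash
python3 -c "
from h import *
side();report('p3')"
```

```text
side bronze 137 [256.17518248 231.24087591] [33.58126064 39.70544807]
bronze 0 None None
tcp fix [20.25295472 -8.07081452] z 0.08627221365812585 closing deg in fixture -30.117271422157216 F [-0.84585558  0.68657557 -0.03271426] t 9.6 q [-0.52  0.25  0.33  1.91 -0.1   1.   -0.51]
```

View pics/p3.png

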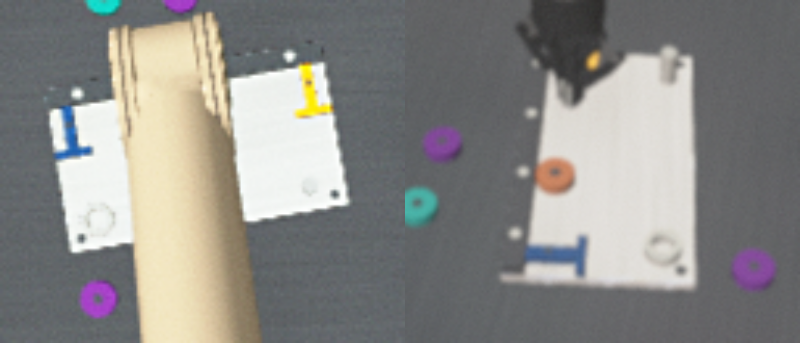

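The disc sits at the rail (side crop (554,175)) with the fingers closed and angled beyond it on the yellow side. Now I'll descend and start pushing along the rail.

Emit:
step_arm(
  commands=[0,-0.005,-0.001,-0.08,0,0,0,0,-0.005,-0.001,-0.105,0,0,0,0,-0.005,-0.001,-0.115,0,0,0,0,-0.0065,0.009,-0.115,0,0,0,0,-0.008,0.019,-0.115,0,0,0,0,-0.0097,0.029,-0.115,0,0,0,0,-0.0113,0.039,-0.115,0,0,0,0,-0.0129,0.049,-0.115,0,0,0,0,-0.0145,0.059,-0.115,0,0,0,0,-0.016,0.068,-0.115,0,0,0],
)

```text
clock: 10.9
position: [0.5075, 0.1116, 0.0165]
ee_rot: [0.823, 0.568, -0.003, 0.0]
ft_force: [-12.0, -15.8, 11.6]
grip_width: 0.001
grasp_force: 9.5
```

```bash
python3 -c "
from h import *
side();report('p4')"
```

```text
side bronze 141 [255.95744681 235.29078014] [33.01403223 55.01534108]
bronze 0 None None
tcp fix [14.37269096 32.16448328] z 0.01627462579371105 closing deg in fixture -29.94921771300517 F [-8.36569376 -8.75834765  5.01158283] t 11.0 q [-0.57  0.35  0.3   1.96 -0.13  0.86 -0.56]
```

View pics/p4.png

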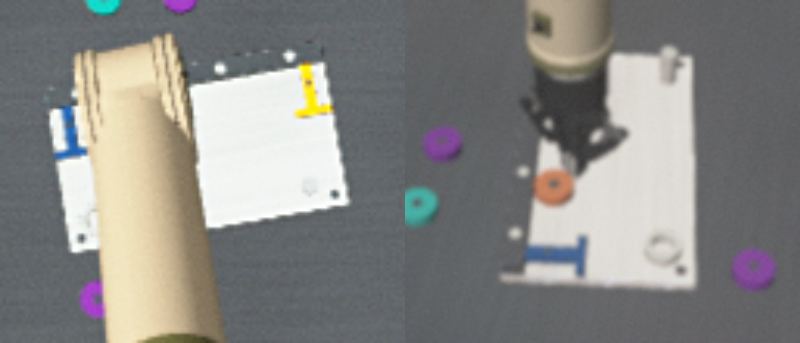

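The disc is sliding along the rail (side crop (554,187), y≈55). I'll continue more slowly.

Emit:
step_arm(
  commands=[0,-0.0012,0.0074,0,0,0,0,0,-0.0024,0.0148,0,0,0,0,0,-0.0036,0.0222,0,0,0,0,0,-0.0048,0.0296,0,0,0,0,0,-0.006,0.037,0,0,0,0,0,-0.0072,0.0444,0,0,0,0,0,-0.0084,0.0518,0,0,0,0,0,-0.0096,0.0592,0,0,0,0,0,-0.0108,0.0666,0,0,0,0,0,-0.012,0.074,0,0,0,0],
)

```text
clock: 12.3
position: [0.4912, 0.1503, 0.0132]
ee_rot: [0.824, 0.567, -0.014, -0.002]
ft_force: [-43.4, -29.7, 26.5]
grip_width: -0.001
grasp_force: 27.1
```

```bash
python3 -c "
from h import *
side();report()"
```

```text
side bronze 152 [255.03947368 241.98026316] [33.67512703 79.77817972]
bronze 1 [215. 221.] [-65.25124096  55.29022554]
tcp fix [ 4.41617099 72.69809323] z 0.013166252538325068 closing deg in fixture -30.098279828214714 F [-43.03171974 -28.03238138  24.74018668] t 12.4 q [-0.63  0.36  0.28  1.96 -0.12  0.87 -0.65]
```

The contact is slipping round to the robot side of the disc and wedging it, at about 52 N. I'll back off and re-approach from more squarely behind it, at about 15° from the rail direction.

Emit:
step_arm(
  commands=[0,-0.015,-0.01,0,0,0,0,0,-0.037,-0.031,0,0,0,0,0,-0.037,-0.031,0,0,0,0,0,-0.0287,-0.084,0,0,0,0,0,-0.0287,-0.084,0,0,0,0.083,0,0.0169,-0.076,0,0,0,0.083,0,0.0169,-0.076,0,0,0,0.083,0,0.0169,-0.076,0,0,0,0.083,0,0.0169,-0.076,0,0,0,0.083,0,0.0169,-0.076,0,0,0,0.083],
)

```text
clock: 13.65
position: [0.5125, 0.1135, 0.0172]
ee_rot: [0.742, 0.671, 0.0, -0.0]
ft_force: [-0.4, -0.7, -0.1]
grip_width: -0.002
grasp_force: 0.0
```

Run:
```python
from h import *
side();report()
S=camera("side");cv2.imwrite("pics/p5.png",cv2.resize(S[175:285,225:325,::-1],None,fx=5,fy=5,interpolation=cv2.INTER_CUBIC))
```

```text
side bronze 146 [255.21917808 242.28767123] [33.07942811 80.8673013 ]
bronze 0 None None
tcp fix [19.78604891 32.22706541] z 0.017175410226143016 closing deg in fixture -14.941037266289444 F [-0.05477404  0.62136192  0.70898818] t 13.75 q [-0.53  0.35  0.26  1.95 -0.12  0.86 -0.31]
```

View pics/p5.png

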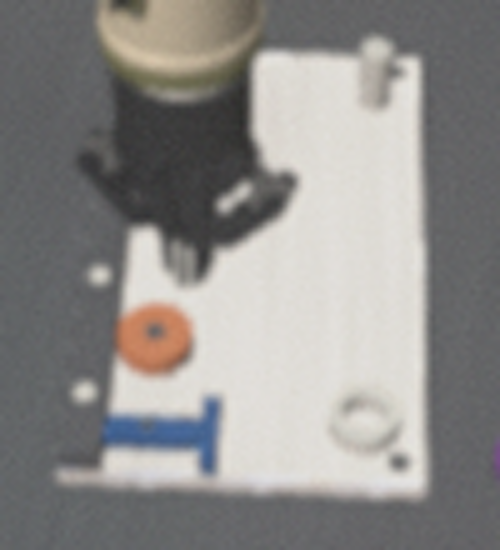

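The disc is on the rail at crop (155,338) and the fingertips are behind it at crop (185,270). Pushing again.

Emit:
step_arm(
  commands=[0,0.0055,0.0077,0,0,0,0,0,0.0045,0.0143,0,0,0,0,0,0.0034,0.0209,0,0,0,0,0,0.0023,0.0275,0,0,0,0,0,0.0013,0.034,0,0,0,0,0,0.0002,0.0406,0,0,0,0,0,-0.0009,0.0472,0,0,0,0,0,-0.0019,0.0538,0,0,0,0,0,-0.003,0.0604,0,0,0,0,0,-0.004,0.067,0,0,0,0],
)

```text
clock: 15.05
position: [0.5103, 0.1539, 0.0171]
ee_rot: [0.742, 0.671, -0.0, -0.0]
ft_force: [-0.3, -2.4, -0.5]
grip_width: 0.001
grasp_force: 0.9
```

```bash
python3 -c "
from h import *
side();report()"
```

```text
side bronze 158 [254.55696203 248.16455696] [ 33.25029748 101.97617667]
bronze 2 [215. 210.] [-24.62397733  48.4493647 ]
tcp fix [24.07433409 73.02978841] z 0.017136678141712394 closing deg in fixture -14.889816725728496 F [-0.46794252  0.02755838 -0.23903396] t 15.15 q [-0.59  0.36  0.24  1.93 -0.11  0.86 -0.39]
```

That worked: about 2 N, with the disc at y≈102. 16 mm remain.

Emit:
step_arm(
  commands=[0,-0.0005,0.0033,0,0,0,0,0,-0.001,0.0066,0,0,0,0,0,-0.0016,0.0099,0,0,0,0,0,-0.0021,0.0132,0,0,0,0,0,-0.0027,0.0165,0,0,0,0,0,-0.0032,0.0198,0,0,0,0,0,-0.0036,0.0222,0,0,0,0,0,-0.0039,0.024,0,0,0,0,0,-0.0041,0.0255,0,0,0,0,0,-0.0042,0.026,0,0,0,0],
)

```text
clock: 16.4
position: [0.5079, 0.169, 0.0171]
ee_rot: [0.742, 0.671, -0.0, 0.0]
ft_force: [-0.9, -3.8, 0.5]
grip_width: 0.002
grasp_force: 1.7
```

```bash
python3 -c "
from h import *
side();report()"
```

```text
side bronze 140 [254.21428571 251.67857143] [ 33.2033273 114.3342103]
bronze 0 None None
tcp fix [24.03002235 87.78317179] z 0.017120226381264907 closing deg in fixture -14.9514747916586 F [-0.51918832 -2.99998546  1.86127433] t 16.5 q [-0.61  0.37  0.23  1.92 -0.11  0.86 -0.42]
```

Creeping on until it meets the stop.

Emit:
step_arm(
  commands=[0,-0.0002,0.001,0,0,0,0,0,-0.0003,0.002,0,0,0,0,0,-0.0005,0.003,0,0,0,0,0,-0.0006,0.004,0,0,0,0,0,-0.0008,0.005,0,0,0,0,0,-0.001,0.006,0,0,0,0,0,-0.001,0.006,0,0,0,0,0,-0.001,0.006,0,0,0,0,0,-0.001,0.006,0,0,0,0,0,-0.001,0.006,0,0,0,0],
)

```text
clock: 17.75
position: [0.5078, 0.1694, 0.0171]
ee_rot: [0.743, 0.67, -0.001, 0.001]
ft_force: [-0.4, -13.4, 4.7]
grip_width: 0.007
grasp_force: 6.8
```

```bash
python3 -c "
from h import *
side();report()"
```

```text
side bronze 141 [254.29787234 251.75886525] [ 32.94984573 114.60161373]
bronze 1 [214. 230.] [-97.71705189  64.55364619]
tcp fix [23.97860759 88.24169677] z 0.017100878441434472 closing deg in fixture -15.10278095723851 F [  0.04066974 -14.06345143   4.12467569] t 17.85 q [-0.61  0.37  0.23  1.92 -0.11  0.86 -0.43]
```

It stalled at the stop with 13 N, and the TCP is where home was predicted. I'll back straight off, lift and look.

Emit:
step_arm(
  commands=[0,-0.0005,-0.012,0,0,0,0,0,-0.0015,-0.04,0,0,0,0,0,-0.0025,-0.075,0,0,0,0,0,-0.0025,-0.075,0.1,0,0,0,0,-0.0025,-0.075,0.2,0,0,0,0,-0.0025,-0.2,0.35,0,0,0,0,-0.0025,-0.6,0.35,0,0,0,0,-0.0025,-0.6,0.35,0,0,0,0,-0.0025,-0.6,0.35,0,0,0,0,-0.0025,-0.6,0.35,0,0,0],
)

```text
clock: 19.1
position: [0.5052, -0.1615, 0.2234]
ee_rot: [0.742, 0.671, 0.001, 0.0]
ft_force: [0.2, 0.5, -0.4]
grip_width: 0.002
grasp_force: 0.0
```

```bash
python3 -c "
from h import *
side();report('p6')"
```

```text
side bronze 136 [254.23529412 251.72794118] [ 33.13136669 114.50288639]
bronze 99 [194.06060606 197.98989899] [ 33.62374662 118.56268463]
tcp fix [ -33.11592865 -243.7707718 ] z 0.22427999605218024 closing deg in fixture -15.50485319906362 F [ 0.31349948 -0.18406502  0.02306089] t 19.2 q [-0.25  0.13  0.53  1.75 -0.06  1.28  0.18]
```

View pics/p6.png

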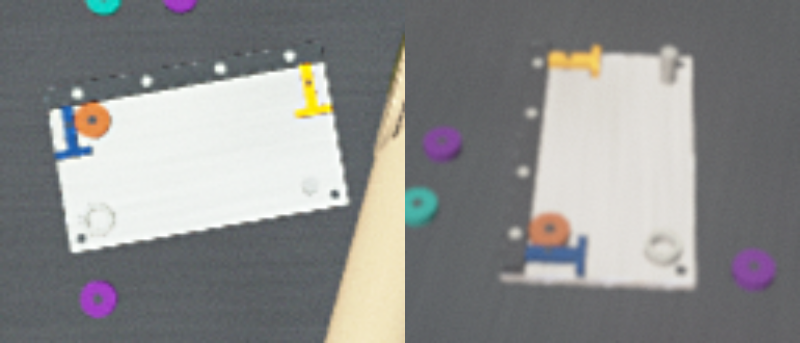

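The disc is in the blue corner (top crop (92,119)), measured at (33.6, 118.6) mm against (33, 118) when home. The ring and dowel haven't visibly moved, and the hand is clear.

```bash
python3 -c "
from workcell import *
print(hand_in())"
```

```text
the job is handed in; nothing more can be done
None
```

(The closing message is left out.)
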